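# Hang the router template on its headed pin by the side slot

## Task

Lift the aluminium router template straight up out of its wooden parking block and hang it on the rack: keeping it upright, slide the slot in its side edge over the headed pin, then let it down so that the pin sits fully home in the top of the slot's upturned end and the template hangs there on its own. The pin has been clamped somewhere along its track, so feel for it: nothing may be pushed, knocked or dropped against the rack or its pin with more than about 10 N (a kilogram's weight), nor may the template be twisted askew. Leave the sanding block, the white tray and the marking gauge where they are.

Things in the scene. Friction and masses are not known exactly. Their poses are not given: they have to be found in the camera images.
- template: Router template standing in the parking block: aluminium plate 8 mm thick (its x), 120 wide (y), 130 tall (z), 0.3 to 0.5 kg, with a beech grip block on top (16 mm thick in x, 60 wide, from z = 122 to 162 mm). Origin: centre of its underside. An L-shaped slot passes through its thickness: a level channel in from the +y edge, then a notch turned up at its inner end.
- slot_mouth (a point): Point on the template: the slot's open mouth in the +y edge, at (0, 60, 75 mm) in the template's frame, same axes. The level channel is 16 mm high (z = 67 to 83 mm) and runs from here to its closed end at y = -7 mm.
- notch_top (a point): Point on the template: middle of the notch's top, at (0, 0, 97 mm) in its frame, same axes. The notch is 14 mm wide (y = -7 to +7) and rises from the channel to here; the pin bears here when the template is home. With the channel's closed end pressed on the pin, the pin is 2 mm off the notch's middle.
- grip (a point): Point on the template, in the middle of the beech grip block, at (0, 0, 148 mm) in the template's frame: grip here from above, closing along the template's x (16 mm).
- stand: Parking block of beech, fixed: 75 mm (x) by 160 mm (y) by 48 mm tall, with a slot along its y, 11 mm wide and 36 mm deep (slot floor 12 mm above the bench), open at both ends. Origin: centre of its underside.
- rack: Rack, fixed: upright beech board 24 mm thick (x = -24 to 0), 200 wide (y), top at z = 140 mm, on a foot 16 mm high (x = -85 to +25). On its +x face an aluminium T-track (front face x = 6 mm, z = 110 to 134) runs along y and carries the headed pin. Origin: underside, at the board's front face, middle of its width.
- pin_line (a point): Point on the rack at (14, 0, 127 mm) in its frame, same axes: mid-length and upper side of the pin if the pin were mid-track. The steel pin, 10 mm thick, points along +x, free from x = 6 to 22 mm of the rack, then a 28 mm round head. It is clamped firm anywhere from y = -36 to +36 mm; where is not tracked. notch_top 17 mm above here puts the pin mid-channel.
- sanding_block: Beech sanding block with a cork sole, 65 x 115 x 32 mm, bystander. Origin: centre of its underside.
- tray: White ceramic tray, 110 x 200 x 22 mm, bystander. Origin: centre of its underside.
- marking_gauge: Steel marking gauge, bar 200 mm long along its y with a square stock 38 mm high, bystander. Origin: underside, below the middle of the bar.
Mind the look-alikes: they are no part of the job. There is more than one size of the rack; the job needs the middle-sized.

How it is judged:
On the way, in this order (a step that is already met when the one before it is completed fails the run):
1. the template is lifted up clear of the parking block (z of template in the frame of stand above 0.05 m), for 0.1 s.
2. the slot's level channel is at the pin, the plate behind the pin's head (y of notch_top in the frame of pin_line between -0.045 and 0.05 m and x of notch_top in the frame of pin_line between -0.007 and 0.007 m and z of notch_top in the frame of pin_line between 0.008 and 0.025 m), for 0.05 s.
At the end, for the whole second after the job is handed in: The template hangs at rest on the rack's pin with the pin home in the notch: notch_top within 5 mm of the height of pin_line, within 8 mm of it across the board and within 42 mm along the track, the template within 0.15 rad of upright, its weight carried by the rack (z of notch_top in the frame of pin_line between -0.005 and 0.005 m and x of notch_top in the frame of pin_line between -0.008 and 0.008 m and y of notch_top in the frame of pin_line between -0.042 and 0.042 m and angle between template's own z axis and vertical below 0.15 rad and contact force between template and rack above 1.5 N and linear speed of template below 0.02 m/s); the robot touches nothing.
It fails at once if the template is pressed, knocked or dropped against the rack or its pin with more than 12 N (contact force between template and rack above 12 N).
It fails at once if the robot itself presses on the rack with more than 12 N (contact force between the arm and rack above 12 N).
It fails at once if the fingers press on the rack with more than 12 N (contact force between the fingers and rack above 12 N).
It fails at once if a bystander is shifted by more than 20 mm (distance of any of sanding_block, tray, marking_gauge from where it was at the start of the episode above 0.02 m).
It fails at once if the template is twisted more than 0.15 rad from upright (angle between template's own z axis and vertical above 0.15 rad).
It also fails if it takes over 64 s, if anything falls off the work surface, if the arm or the gripper's body presses on something with over 40 N, if the wrist force passes 120 N, or if a joint passes its speed limit or range.

## Robot

A 6-joint arm with a two-finger parallel gripper is mounted at the origin on the work surface. World frame = base frame: x ahead of the robot, y to its left, z up, the work surface at z = 0. Lengths are in m, angles in rad, forces in N, time in s.
With the tool pointing down it reaches from about 0.3 to 0.875 m from the base axis. Payload 6.4 kg.
Tool frame: the origin (TCP) lies between the finger pads; the fingertips stand 19 mm ahead of it and the grasp point (between the pads) is the TCP (ctrl.tips_ahead is the z of the fingertips in the tool frame, in m); z points along the fingers, y is the line along which they close (so a half turn about z gives the same grasp; the last joint's range is limited). The gripper opens to 85 mm and grips with 20 to 120 N. Pads are 22 mm wide; open, the fingers measure 114 mm over their backs; the gripper's body (76 mm by 85 mm) begins 54 mm behind the grasp point. The pads swing forward as they close: fully open they stand 13 mm farther back than shut.
Start: joints at [-1.322, 0.181, 1.607, -0, 1.354, -0.206], TCP at [0.253, -0.517, 0.25] pointing down, gripper open.
Joint ranges: [-2.99, 2.99], [-0.89, 2.07], [0.3, 2.58], [-1.14, 4.28], [0, 2.63], [-3.12, 3.12]. Speed limits (rad/s): [2.57, 2.57, 3.01, 3.14, 3.14, 3.14].

## Interface

Orientations are given as a unit quaternion [w, x, y, z].
In Python, from bench import readout, vision, ctrl gives the robot as it stands.
- The arm moves only by the tool play_rows, never from a script. Its arguments are lists of equal length, an entry for each row: "xyz": the shift along the tool's x, y, z in mm, a list of three; "rot": the turn, a rotation vector about the tool's x, y, z in rad, a list of three; "grip": the opening, from 0 (shut) to 1 (fully open). In form: {"xyz": [[x, y, z], ...], "rot": [[rx, ry, rz], ...], "grip": [grip, ...]}. A call has exactly 10 rows; each row is the pose to reach, as a shift and turn from the pose commanded when the call began, along the tool's axes at that moment; what a row does not reach only later rows make up. A row lasts 1/8 s, in which the tool goes at most 62.5 mm and 10.7 degrees, less where a joint would pass 70% of its speed; a pose out of reach is approached as far as the arm can. A call with a gripper value outside its range is refused whole. The fingers move at their own pace and stop on an object; the grip force is fixed at half the most. Time passes only in rows, so rows that repeat a pose let the fingers close, or fill a call up. It gives the time, the measured TCP pose, the force, the opening and the grip force at its end, in the units of the state.
- readout.get_obs(): the state, without advancing time (a new reading comes with each control period).
- vision.camera(name): name is "scene" or "top" or "wrist"; returns a dict with "color" (384x512x3 uint8, red, green, blue), "depth" (384x512 float32, m along the optical axis (not along the pixel's ray), 0 where there is no reading), "camera_matrix" (3x3 intrinsics, pixels), "extrinsics" (4x4, takes a point from camera to world coordinates); the wrist camera has in their place "hand_eye" (4x4, takes a point from camera to tool coordinates, whose origin is the TCP and whose axes are the flange's). Camera axes: x right, y down, z forward; pixel columns grow to the right and rows downward; lengths in m; the calibration is good to about 2 mm. A picture is of the moment at which its call begins: read the wrist's pose just before it.
- ctrl.hand_in(): hands the job in; it is judged then, once.
The state is a dict: "time_s": time; "q": joint angles; "dq": joint speeds; "joint_efforts": joint torques, N m; "eef_pos": TCP position; "eef_rot": TCP orientation; "wrist_force": force on the tool from outside, world axes, zero at the start; "torque": the same for the moment, N m; "opening": opening from 0.0 (shut) to 1.0 (fully open); "grasp_force": force on a finger pad.
Only numpy, scipy, OpenCV 4.12 (cv2) and the standard library are available. Lean on these libraries where they do the work, as an engineer would, in place of code of your own. Each camera call takes 0.05 s, during which the arm holds its last target. There are 200 camera calls.

## Working session

There is one attempt and no reset: what is moved stays moved. The work goes in short steps, Python scripts to look and compute and a tool call to move; the robot and the scene stay as the last step left them, time stands still between calls to the robot, and variables do not carry over. Pictures are saved under pics/ and viewed, at most 10 in all, crops included, and the job is handed in when it is done.

Besides the shell and the picture viewer there is one more tool, called after "Call:" in YAML: its name, and indented under it one key for each argument. play_rows: Moves the arm, as the interface text tells. Its arguments: {"type":"object","properties":{"xyz":{"type":"array","items":{"type":"array","items":{"type":"number"}}},"rot":{"type":"array","items":{"type":"array","items":{"type":"number"}}},"grip":{"type":"array","items":{"type":"number"}}},"required":["xyz","rot","grip"]}

```bash
mkdir -p pics
cat > h.py <<'E'
import numpy as np, cv2
from bench import readout, vision, ctrl
from scipy.spatial.transform import Rotation as R
def tool():
    o=readout.get_obs(); q=np.array(o['eef_rot']); T=np.eye(4)
    T[:3,:3]=R.from_quat(q[[1,2,3,0]]).as_matrix(); T[:3,3]=o['eef_pos']; return T
def cam(n):
    T=tool(); c=vision.camera(n); E=c['extrinsics'] if n!='wrist' else T@c['hand_eye']
    c['E']=np.array(E); return c
def cloud(c):
    K=c['camera_matrix'];d=c['depth'];v,u=np.mgrid[:d.shape[0],:d.shape[1]]
    p=np.stack([(u-K[0,2])/K[0,0]*d,(v-K[1,2])/K[1,1]*d,d],-1)
    return p@c['E'][:3,:3].T+c['E'][:3,3]
E
python3 - <<'E'
from h import *
for n in ['scene','top']:
    c=cam(n); np.savez(n+'.npz',**c); cv2.imwrite(f'pics/{n}.png',cv2.resize(c['color'][:,:,::-1],(800,600)))
    print(n,c['E'].round(3).tolist())
o=readout.get_obs();print(o)
E
```

```text
scene [[-0.648, 0.638, -0.417, 1.013], [0.762, 0.547, -0.347, 0.286], [0.007, -0.542, -0.84, 1.056], [0.0, 0.0, 0.0, 1.0]]
top [[0.003, -0.997, 0.076, 0.431], [-1.0, -0.005, -0.014, -0.073], [0.015, -0.076, -0.997, 1.669], [0.0, 0.0, 0.0, 1.0]]
{'time_s': 0.1, 'q': array([-1.32232217e+00,  1.81461910e-01,  1.60790534e+00, -9.67296444e-06,
        1.35382929e+00, -2.06297900e-01]), 'dq': array([ 0.00017943, -0.00264606, -0.0009948 ,  0.00046144, -0.00137212,
        0.00198483]), 'joint_efforts': array([ 7.77223595e-04, -4.45871902e+01, -3.52241349e+01, -1.48964659e-04,
        4.05000988e-03, -2.48401636e-05]), 'eef_pos': array([ 0.2524681 , -0.51608092,  0.24947825]), 'eef_rot': array([-8.01664311e-04,  9.74258446e-01,  2.25432556e-01, -2.16314101e-05]), 'wrist_force': array([-0.13085034,  0.38281059, -0.76863874]), 'torque': array([-0.00447688,  0.0072605 , -0.02818293]), 'grasp_force': 0.0, 'opening': 0.9996873485203928}
```

View pics/top.png

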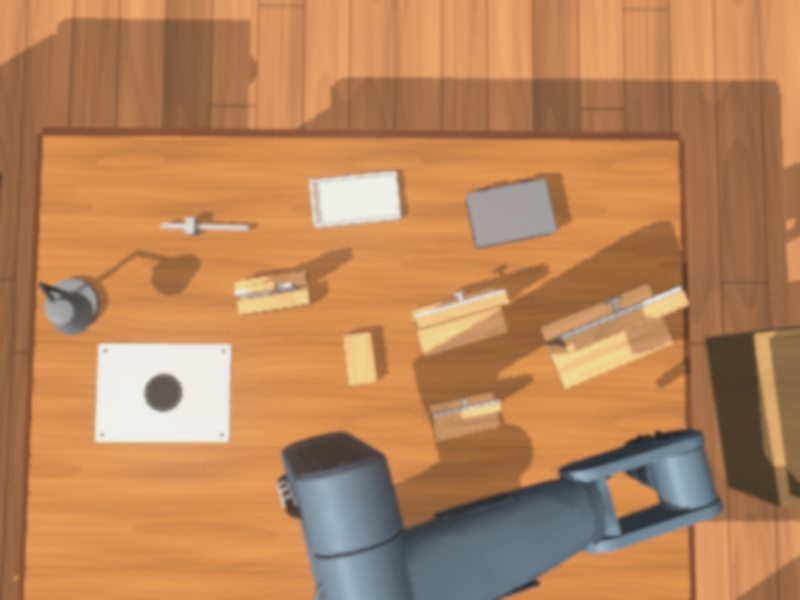

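View pics/scene.png

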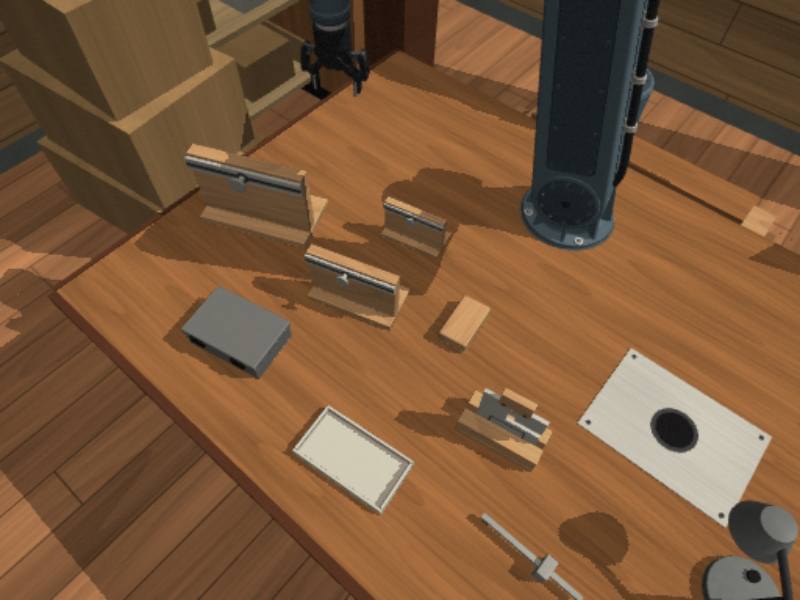

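The top view shows the template and stand at about (272,292), the middle rack at (460,320) with its pin at (460,295), and the sanding block at (360,357). The scene view shows the template at (505,425) and the middle rack at (355,285) with its pin head at (343,278).

Run:
```python
from h import *
c=dict(np.load('scene.npz')); t=dict(np.load('top.npz'))
im=c['color'][:,:,::-1]
a=cv2.resize(im[235:305,285:360],(400,373),interpolation=cv2.INTER_CUBIC)
b=cv2.resize(im[150:215,190:265],(400,347),interpolation=cv2.INTER_CUBIC)
b=cv2.copyMakeBorder(b,0,26,0,0,cv2.BORDER_CONSTANT)
cv2.imwrite('pics/crop.png',np.hstack([a,b]))
def rect(P,zlo,zhi,x0,x1,y0,y1,nm):
    m=(P[...,2]>zlo)&(P[...,2]<zhi)&(P[...,0]>x0)&(P[...,0]<x1)&(P[...,1]>y0)&(P[...,1]<y1)
    p=P[m]
    if len(p)<5: print(nm,len(p));return
    r=cv2.minAreaRect((p[:,:2]*1000).astype(np.float32)); print(nm,len(p),'mean',p.mean(0).round(4),'z',np.percentile(p[:,2],[5,50,95]).round(4),'rect',np.round(r[0],1),np.round(r[1],1),round(r[2],1))
for n,k in (('scene',c),('top',t)):
    P=cloud(k)
    px={'scene':[(515,402),(545,450),(475,400),(343,278),(355,270),(400,285),(465,320)],'top':[(272,292),(240,290),(285,288),(460,297),(460,305),(420,312),(500,295),(360,357)]}[n]
    for u,v in px: print(n,u,v,P[int(v*.64),int(u*.64)].round(3))
```

```text
scene 515 402 [0.584 0.198 0.17 ]
scene 545 450 [0.547 0.28  0.   ]
scene 475 400 [0.572 0.128 0.051]
scene 343 278 [ 0.566 -0.214  0.137]
scene 355 270 [ 0.538 -0.206  0.142]
scene 400 285 [ 0.431 -0.174  0.001]
scene 465 320 [ 0.429 -0.     0.034]
top 272 292 [0.576 0.191 0.092]
top 240 290 [0.574 0.251 0.146]
top 285 288 [0.582 0.161 0.109]
top 460 297 [ 0.561 -0.216  0.127]
top 460 305 [ 0.544 -0.215  0.137]
top 420 312 [ 0.539 -0.133  0.01 ]
top 500 295 [ 0.568 -0.302  0.134]
top 360 357 [0.434 0.002 0.028]
```

View pics/crop.png

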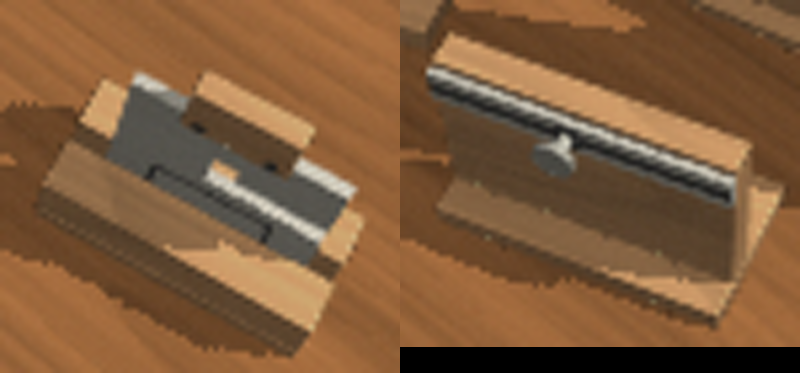

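The left crop shows the template: the slot mouth is at the right end (≈330,240), toward world +y, and the notch is at (225,170). The right crop shows the middle rack with its pin head at (555,155), pointing to world +x.

```bash
cat >> h.py <<'E'
def rect(P,zlo,zhi,x0,x1,y0,y1,nm):
    m=(P[...,2]>zlo)&(P[...,2]<zhi)&(P[...,0]>x0)&(P[...,0]<x1)&(P[...,1]>y0)&(P[...,1]<y1)
    p=P[m]
    if len(p)<5: print(nm,len(p));return
    r=cv2.minAreaRect((p[:,:2]*1000).astype(np.float32))
    print(nm,len(p),'mean',p.mean(0).round(4),'z',np.percentile(p[:,2],[5,50,95]).round(4),'rect',np.round(r[0],1),np.round(r[1],1),round(r[2],1))
E
python3 - <<'E'
from h import *
for n in ('scene','top'):
    P=cloud(dict(np.load(n+'.npz')))
    rect(P,.166,.18,.5,.68,.08,.3,n+' grip')
    rect(P,.135,.148,.5,.68,.08,.3,n+' plate')
    rect(P,.043,.053,.5,.68,.06,.32,n+' stand')
    rect(P,.133,.146,.45,.555,-.34,-.1,n+' racktop')
    rect(P,.10,.146,.45,.65,-.34,-.1,n+' rackall')
    rect(P,.005,.03,.42,.65,-.34,-.1,n+' foot')
    rect(P,.12,.4,.4,.65,-.7,-.345,n+' big')
    rect(P,.15,.19,.3,.5,-.4,-.1,n+' small')
E
```

```text
scene grip 159 mean [0.5779 0.2028 0.1742] z [0.1683 0.1745 0.1778] rect [576.3 202. ] [18.  59.8] 9.8
scene plate 128 mean [0.5786 0.2038 0.142 ] z [0.137  0.1425 0.146 ] rect [578.7 202.4] [ 13.8 119.5] 9.3
scene stand 790 mean [0.5912 0.2023 0.0487] z [0.0452 0.0488 0.0517] rect [577.7 198.8] [ 75.4 159.9] 9.5
scene racktop 464 mean [ 0.5303 -0.2028  0.1403] z [0.1343 0.141  0.1443] rect [ 535.4 -219. ] [ 32.2 199.7] 15.6
scene rackall 856 mean [ 0.5401 -0.2137  0.1337] z [0.1132 0.1374 0.1436] rect [ 545.8 -216.1] [ 53.7 199.9] 15.6
scene foot 732 mean [ 0.5457 -0.2017  0.016 ] z [0.0054 0.017  0.0253] rect [ 537.9 -220. ] [238.2 223.7] 89.8
scene big 1654 mean [ 0.5155 -0.5388  0.1729] z [0.1266 0.1823 0.1942] rect [ 523.6 -546.4] [ 73.7 277.8] 22.2
scene small 0
top grip 83 mean [0.5781 0.2045 0.1745] z [0.17   0.1744 0.1785] rect [578.6 203.6] [15.9 60.6] 9.1
top plate 45 mean [0.5771 0.202  0.1427] z [0.1368 0.1434 0.147 ] rect [576.2 203.6] [ 12.7 116.3] 10.1
top stand 555 mean [0.5762 0.1956 0.0484] z [0.0441 0.0485 0.0525] rect [579.  200.8] [ 75.4 160.2] 9.6
top racktop 404 mean [ 0.5314 -0.204   0.14  ] z [0.1347 0.1401 0.1447] rect [ 537.4 -216.7] [ 30.6 197.7] 16.5
top rackall 570 mean [ 0.5384 -0.2173  0.138 ] z [0.1275 0.1393 0.1445] rect [ 547.4 -214.8] [ 50.9 199.9] 16.5
top foot 1489 mean [ 0.5157 -0.2222  0.0146] z [0.0057 0.0153 0.0229] rect [ 534.4 -220.5] [227.9 239.1] 0.2
top big 1228 mean [ 0.5124 -0.5434  0.1864] z [0.1693 0.1889 0.1954] rect [ 525.4 -544.7] [ 69.4 274.3] 22.5
top small 0
```

Call:
play_rows:
  xyz:
    - [36,-30,-10]
    - [73,-60,-20]
    - [110,-90,-30]
    - [146,-120,-40]
    - [182,-151,-50]
    - [219,-181,-50]
    - [255,-211,-50]
    - [292,-241,-50]
    - [328,-272,-50]
    - [365,-302,-50]
  rot:
    - [0,0,-0.08]
    - [0,0,-0.16]
    - [0,0,-0.24]
    - [0,0,-0.32]
    - [0,0,-0.4]
    - [0,0,-0.48]
    - [0,0,-0.56]
    - [0,0,-0.64]
    - [0,0,-0.72]
    - [0,0,-0.8]
  grip: [1,1,1,1,1,1,1,1,1,1]

```text
time_s: 1.35
eef_pos: [0.4481, -0.0833, 0.3001]
eef_rot: [-0.0, 0.809, 0.588, -0.0]
wrist_force: [-0.2, -0.7, 0.6]
opening: 1.003
grasp_force: 0.0
```

```bash
cat >> h.py <<'E'
def go(x,y,z,yaw):
    # yaw: desired world angle (deg) of tool y axis (closing); prints shift/turn in tool axes
    T=tool(); d=np.array([x,y,z])*1e-3-T[:3,3]
    Rd=R.from_euler('z',yaw+90,degrees=True).as_matrix()@np.diag([1,-1,-1.])
    print('shift mm',(T[:3,:3].T@d*1000).round(1),'rot',R.from_matrix(T[:3,:3].T@Rd).as_rotvec().round(4),'pos',(T[:3,3]*1000).round(1))
E
python3 -c "
from h import *
go(577.5,203,260,9.6)"
```

```text
shift mm [312.3  34.9  40.1] rot [-1.00e-04  0.00e+00 -4.81e-01] pos [448.1 -83.3 300.1]
```

Call:
play_rows:
  xyz:
    - [39,4,5]
    - [78,9,10]
    - [117,13,15]
    - [156,17,20]
    - [195,22,25]
    - [234,26,30]
    - [273,31,35]
    - [312,35,40]
    - [312,35,40]
    - [312,35,40]
  rot:
    - [0,0,-0.06]
    - [0,0,-0.12]
    - [0,0,-0.18]
    - [0,0,-0.24]
    - [0,0,-0.3]
    - [0,0,-0.36]
    - [0,0,-0.42]
    - [0,0,-0.481]
    - [0,0,-0.481]
    - [0,0,-0.481]
  grip: [1,1,1,1,1,1,1,1,1,1]

```text
time_s: 2.6
eef_pos: [0.5776, 0.2004, 0.2597]
eef_rot: [-0.0, 0.647, 0.763, -0.001]
wrist_force: [0.4, 0.7, 0.9]
opening: 0.996
grasp_force: 0.0
```

Run:
```python
from h import *
go(577.5,203,160,9.6)
c=cam('wrist'); P=cloud(c)
cv2.imwrite('pics/w1.png',c['color'][:,:,::-1]); print(c['hand_eye'])
rect(P,.166,.18,.5,.68,.08,.3,' grip')
rect(P,.137,.147,.5,.68,.08,.3,' plate')
rect(P,.043,.053,.5,.68,.06,.32,' stand')
```

```text
shift mm [ 2.6  0.5 99.7] rot [-0.0013  0.0004 -0.0028] pos [577.6 200.4 259.7]
[[-1.97645633e-03 -9.44228911e-01 -3.29283855e-01  8.48013002e-02]
 [ 9.99997096e-01 -2.32036413e-03  6.51426722e-04 -3.73518628e-04]
 [-1.37915439e-03 -3.29281612e-01  9.44230755e-01 -1.22690764e-01]
 [ 0.00000000e+00  0.00000000e+00  0.00000000e+00  1.00000000e+00]]
 grip 1544 mean [0.5759 0.2054 0.1728] z [0.1714 0.1729 0.174 ] rect [576.3 203. ] [16.  59.7] 8.8
 plate 515 mean [0.5725 0.2265 0.1412] z [0.1399 0.141  0.1426] rect [574.9 202.8] [ 15.7 119.1] 6.2
 stand 6397 mean [0.5755 0.2108 0.0469] z [0.0456 0.0469 0.0482] rect [577.1 199.9] [ 75.2 158.2] 9.1
```

View pics/w1.png

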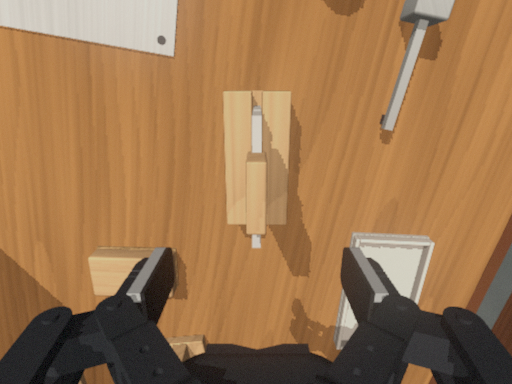

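The picture shows the grip block at (256,193), in line between the fingers, with the stand around it. It agrees with the measured grip centre (576.5, 203).

Call:
play_rows:
  xyz:
    - [3,0,20]
    - [3,0,40]
    - [3,0,60]
    - [3,0,75]
    - [3,0,88]
    - [3,0,97]
    - [3,0,100]
    - [3,0,100]
    - [3,0,100]
    - [3,0,100]
  rot:
    - [0,0,0.004]
    - [0,0,0.004]
    - [0,0,0.004]
    - [0,0,0.004]
    - [0,0,0.004]
    - [0,0,0.004]
    - [0,0,0.004]
    - [0,0,0.004]
    - [0,0,0.004]
    - [0,0,0.004]
  grip: [1,1,1,1,1,1,1,1,0.6,0.4]

```text
time_s: 3.9
eef_pos: [0.5779, 0.2038, 0.1608]
eef_rot: [0.0, 0.648, 0.762, 0.0]
wrist_force: [-0.9, -0.4, -0.1]
opening: 0.601
grasp_force: 0.0
```

Call:
play_rows:
  xyz:
    - [0,0,0]
    - [0,0,0]
    - [0,0,0]
    - [0,0,0]
    - [0,0,0]
    - [0,0,0]
    - [0,0,0]
    - [0,0,-2]
    - [0,0,-4]
    - [0,0,-6]
  rot:
    - [0,0,0]
    - [0,0,0]
    - [0,0,0]
    - [0,0,0]
    - [0,0,0]
    - [0,0,0]
    - [0,0,0]
    - [0,0,0]
    - [0,0,0]
    - [0,0,0]
  grip: [0.2,0.1,0,0,0,0,0,0,0,0]

```text
time_s: 5.15
eef_pos: [0.5772, 0.2037, 0.1658]
eef_rot: [-0.0, 0.648, 0.762, -0.0]
wrist_force: [0.2, 0.3, -4.0]
opening: 0.175
grasp_force: 58.6
```

Call:
play_rows:
  xyz:
    - [0,0,-8]
    - [0,0,-18]
    - [0,0,-30]
    - [0,0,-45]
    - [0,0,-60]
    - [0,0,-80]
    - [0,0,-100]
    - [0,0,-118]
    - [0,0,-130]
    - [0,0,-130]
  rot:
    - [0,0,0]
    - [0,0,0]
    - [0,0,0]
    - [0,0,0]
    - [0,0,0]
    - [0,0,0]
    - [0,0,0]
    - [0,0,0]
    - [0,0,0]
    - [0,0,0]
  grip: [0,0,0,0,0,0,0,0,0,0]

```text
time_s: 6.4
eef_pos: [0.5781, 0.2038, 0.2976]
eef_rot: [0.001, 0.648, 0.762, 0.001]
wrist_force: [-1.0, 0.2, -3.2]
opening: 0.175
grasp_force: 58.8
```

Run:
```python
from h import *
T=tool();print(T.round(3))
for n in ['scene','top']:
    c=cam(n); P=cloud(c); np.savez(n+'2.npz',**c)
    rect(P,T[2,3]-.036,T[2,3]-.0,.5,.68,.08,.33,n+' plate/grip')
    rect(P,T[2,3]-.15,T[2,3]-.03,.5,.68,.08,.33,n+' plate')
c=cam('wrist');P=cloud(c);np.savez('w2.npz',**c)
rect(P,T[2,3]-.03,T[2,3]-.008,.4,.75,.08,.33,'w plate')
# rack coords, pin: world->rack with initial guess
a=np.deg2rad(16);u=np.array([np.cos(a),np.sin(a)]);w=np.array([-np.sin(a),np.cos(a)]);O=np.array([.545,-.2154])
for n in ['scene','top']:
    P=cloud(dict(np.load(n+'.npz'))); d=P[...,:2]-O; q=np.stack([d@u,d@w,P[...,2]],-1)*1000
    m=(abs(q[...,1])<95)&(q[...,2]>100)&(q[...,2]<150)&(q[...,0]>-40)&(q[...,0]<40)
    p=q[m]; h=p[(p[:,0]>10)]
    print(n,'pin/head',len(h)); print(h[np.argsort(h[:,0])].round(0).astype(int).tolist()[:60])
    t=p[(p[:,2]>136)&(p[:,0]<8)]
    for y0 in (-90,-60,30,60):
        s=t[(t[:,1]>y0)&(t[:,1]<y0+30)]; print(y0,len(s),np.percentile(s[:,0],[2,50,98]).round(1))
    print('y ext',np.percentile(t[:,1],[0.5,99.5]))
```

```text
[[-0.16   0.987  0.002  0.578]
 [ 0.987  0.16   0.     0.204]
 [-0.     0.002 -1.     0.298]
 [ 0.     0.     0.     1.   ]]
scene plate/grip 261 mean [0.5817 0.2053 0.2777] z [0.2635 0.2787 0.2937] rect [586.2 203.6] [ 25.9 119.8] 9.4
scene plate 1002 mean [0.581  0.2039 0.2095] z [0.157  0.2104 0.2605] rect [578.  202.3] [ 11.3 119.7] 9.0
top plate/grip 47 mean [0.5845 0.1635 0.2798] z [0.2647 0.2808 0.2912] rect [585.4 168.1] [13.4 48.4] 17.6
top plate 98 mean [0.5816 0.1697 0.2043] z [0.1556 0.2045 0.2575] rect [579.8 178.1] [ 7.1 70.8] 14.3
w plate 1674 mean [0.5716 0.2376 0.2791] z [0.2747 0.2766 0.2884] rect [571.9 235.9] [42.6 53.1] 9.3
scene pin/head 42
[[11, -7, 128], [11, -4, 125], [12, -3, 122], [12, -10, 129], [16, -4, 131], [21, -5, 137], [21, -8, 136], [21, 2, 132], [22, -1, 136], [22, 6, 124], [22, 6, 129], [23, -9, 116], [23, -4, 136], [23, -14, 135], [23, -1, 127], [23, -16, 112], [23, 2, 118], [23, -12, 121], [24, 3, 124], [24, -10, 138], [24, -18, 128], [24, -14, 131], [24, -18, 123], [24, -7, 130], [25, 4, 131], [25, -7, 125], [25, -15, 120], [25, -4, 127], [25, 
[... 182 characters left out ...]
, 1, 125], [27, 1, 122]]
-90 75 [-24.9  -9.4   5.1]
-60 69 [-25.3 -10.    1.6]
30 75 [-24.8 -10.7   4. ]
60 74 [-25.3 -11.1   3.3]
y ext [-93.99327452  93.34372846]
top pin/head 25
[[11, -12, 121], [11, -7, 128], [13, -5, 125], [15, -8, 130], [16, -5, 127], [16, -2, 128], [18, -10, 126], [19, -6, 127], [20, -3, 127], [21, -11, 125], [22, -8, 121], [23, -4, 130], [23, -14, 131], [24, 0, 134], [24, -10, 140], [24, 3, 135], [25, -7, 136], [25, 6, 133], [26, -18, 129], [26, -4, 135], [26, -14, 136], [27, -1, 133], [27, -11, 138], [27, 3, 137], [28, -8, 136]]
-90 58 [-21.8 -10.6   5.1]
-60 69 [-21.8  -8.6   5.8]
30 69 [-22.5  -9.7   5. ]
60 66 [-22.6 -10.5   4.9]
y ext [-93.09865146  94.01577045]
```

Call:
play_rows:
  xyz:
    - [-10,-2,-20]
    - [-30,-5,-42]
    - [-60,-9,-42]
    - [-95,-14,-42]
    - [-135,-20,-42]
    - [-175,-26,-42]
    - [-215,-32,-42]
    - [-255,-38,-42]
    - [-295,-44,-42]
    - [-335,-50,-42]
  rot:
    - [0,0,-0.01]
    - [0,0,-0.02]
    - [0,0,-0.03]
    - [0,0,-0.04]
    - [0,0,-0.05]
    - [0,0,-0.06]
    - [0,0,-0.07]
    - [0,0,-0.08]
    - [0,0,-0.1]
    - [0,0,-0.122]
  grip: [0,0,0,0,0,0,0,0,0,0]

```text
time_s: 7.8
eef_pos: [0.5817, -0.137, 0.3396]
eef_rot: [0.001, 0.6, 0.8, -0.0]
wrist_force: [0.0, 0.8, -2.7]
opening: 0.173
grasp_force: 58.9
```

```bash
python3 -c "
from h import *
go(585,-304,320,16.2)"
```

```text
shift mm [-161.3  -43.6   19.7] rot [0.0006 0.0008 0.001 ] pos [ 581.7 -137.   339.6]
```

Call:
play_rows:
  xyz:
    - [-35,-9,0]
    - [-70,-19,0]
    - [-105,-28,0]
    - [-135,-36,0]
    - [-152,-41,0]
    - [-161,-44,5]
    - [-161,-44,10]
    - [-161,-44,20]
    - [-161,-44,20]
    - [-161,-44,20]
  rot:
    - [0,0,0]
    - [0,0,0]
    - [0,0,0]
    - [0,0,0]
    - [0,0,0]
    - [0,0,0]
    - [0,0,0]
    - [0,0,0]
    - [0,0,0]
    - [0,0,0]
  grip: [0,0,0,0,0,0,0,0,0,0]

```text
time_s: 9.05
eef_pos: [0.5848, -0.3012, 0.3183]
eef_rot: [-0.0, 0.6, 0.8, 0.0]
wrist_force: [-0.1, 0.2, -1.9]
opening: 0.179
grasp_force: 58.7
```

Run:
```python
from h import *
T=tool(); print((T[:3,3]*1000).round(1))
c=cam('wrist');np.savez('w3.npz',**c)
cv2.imwrite('pics/w3.png',c['color'][:,:,::-1])
P=cloud(c)
rect(P,.133,.146,.45,.62,-.34,-.1,'racktop')
z=T[2,3]; rect(P,z-.024,z-.012,.4,.75,-.45,-.2,'platetop')
```

```text
[ 584.8 -301.2  318.3]
racktop 4920 mean [ 0.5378 -0.2287  0.1382] z [0.1334 0.1387 0.14  ] rect [ 550.5 -232.6] [ 51.  163.8] 16.4
platetop 1254 mean [ 0.5736 -0.2632  0.2996] z [0.2975 0.2989 0.3054] rect [ 575.5 -269.7] [39.  52.9] 16.2
```

View pics/w3.png

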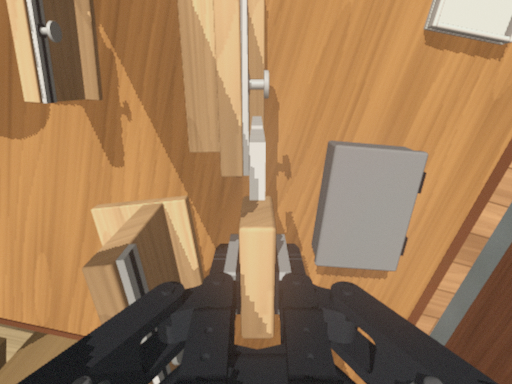

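The wrist view shows the plate's top edge running up to (258,120), the pin at (257,85) with its head at col 265, and the track's front edge at col ~249. The plate already points between the track and the head.

Run:
```python
from h import *
c=dict(np.load('w3.npz'));g=cv2.cvtColor(c['color'],cv2.COLOR_RGB2GRAY).astype(int)
d=c['depth']
for r in (40,60,76,84,92,105,130,150,170,185): print(r,g[r,236:274].tolist())
for r in (60,84,150): print(r,(d[r,236:274]*1000).astype(int).tolist())
print('col258 rows 70-100',g[70:100,255].tolist())
K=c['camera_matrix'];H=c['hand_eye'];print(K[0,0],K[0,2],K[1,2])
def tp(u,v,zt): # pixel -> tool frame on plane tool z = zt mm
    r=H[:3,:3]@np.array([(u-K[0,2])/K[0,0],(v-K[1,2])/K[1,1],1]); o=H[:3,3]*1000
    return (o+r*(zt-o[2])/r[2]).round(1)
for u,v in((251,150),(265,150),(250,185),(267,185)): print('plate',u,v,tp(u,v,18.8))
for u,v in((249,40),(249,60),(249,105)): print('track',u,v,tp(u,v,318.5-134))
for u,v in((255,80),(255,89)):print('pin',u,v,tp(u,v,318.5-125))
for u,v in((264,75),(269,75),(264,95)):print('head',u,v,tp(u,v,318.5-136))
```

```text
40 [198, 199, 191, 168, 152, 170, 202, 223, 224, 224, 214, 173, 129, 152, 152, 153, 154, 157, 157, 154, 163, 184, 196, 195, 195, 192, 194, 180, 142, 114, 114, 128, 143, 145, 147, 147, 145, 145]
60 [197, 196, 194, 183, 146, 153, 203, 223, 223, 223, 222, 192, 126, 151, 154, 152, 153, 154, 156, 154, 150, 151, 151, 151, 150, 151, 173, 181, 140, 116, 115, 128, 145, 144, 150, 147, 148, 145]
76 [193, 195, 194, 185, 149, 149, 199, 219, 222, 221, 221, 194, 117, 117, 142, 153, 152, 151, 155, 152, 150, 148, 151, 152, 148, 146, 151, 151, 191, 218, 215, 213, 199, 160, 143, 143, 145, 147]
84 [193, 193, 194, 186, 159, 145, 193, 221, 220, 220, 219, 197, 126, 136, 163, 186, 206, 208, 208, 207, 207, 206, 208, 206, 206, 207, 206, 199, 193, 204, 206, 207, 190, 156, 149, 148, 150, 152]
92 [192, 190, 190, 185, 165, 150, 191, 218, 219, 219, 218, 196, 123, 107, 141, 152, 151, 154, 155, 152, 148, 148, 149, 153, 150, 148, 151, 147, 141, 149, 151, 155, 143, 117, 119, 120, 122, 121]
105 [189, 188, 189, 189, 178, 149, 184, 218, 217, 217, 217, 200, 147, 134, 148, 150, 151, 149, 153, 153, 148, 147, 147, 149, 151, 
[... 1334 characters left out ...]
44, 144, 142, 143, 144, 144, 145, 144, 144, 144, 143, 447, 447, 448, 447, 447, 447, 447, 447]
col258 rows 70-100 [155, 153, 152, 153, 151, 155, 152, 156, 146, 182, 210, 221, 227, 221, 207, 189, 174, 149, 123, 126, 147, 153, 152, 152, 151, 155, 154, 151, 152, 152]
295.3177615003893 257.0621262499147 187.96941406377016
plate 251 150 [55.  -3.2 18.8]
plate 265 150 [55.   3.6 18.8]
plate 250 185 [37.1 -3.9 18.8]
plate 267 185 [37.1  4.7 18.8]
track 249 40 [124.6  -7.5 184.5]
track 249 60 [107.4  -7.7 184.5]
track 249 105 [ 65.8  -8.1 184.5]
pin 255 80 [ 89.5  -2.  193.5]
pin 255 89 [ 80.9  -2.1 193.5]
head 264 75 [ 93.9   6.7 182.5]
head 269 75 [ 93.9  11.6 182.5]
head 264 95 [ 75.5   6.8 182.5]
```

Call:
play_rows:
  xyz:
    - [0,-1,10]
    - [0,-1,25]
    - [0,-1,42]
    - [0,-1,60]
    - [0,-1,78]
    - [0,-1,95]
    - [0,-1,108]
    - [0,-1,117]
    - [0,-1,122]
    - [0,-1,122]
  rot:
    - [0,0,0]
    - [0,0,0]
    - [0,0,0]
    - [0,0,0]
    - [0,0,0]
    - [0,0,0]
    - [0,0,0]
    - [0,0,0]
    - [0,0,0]
    - [0,0,0]
  grip: [0,0,0,0,0,0,0,0,0,0]

```text
time_s: 10.35
eef_pos: [0.5837, -0.3022, 0.1962]
eef_rot: [-0.0, 0.6, 0.8, -0.0]
wrist_force: [-0.4, -0.4, -3.2]
opening: 0.179
grasp_force: 58.8
```

Run:
```python
from h import *
T=tool(); print((T[:3,3]*1000).round(1),T[:3,:3].round(4).tolist(),readout.get_obs()['wrist_force'])
c=cam('wrist');np.savez('w4.npz',**c)
cv2.imwrite('pics/w4.png',c['color'][:,:,::-1])
```

```text
[ 583.7 -302.2  196.2] [[-0.2793, 0.9602, -0.0001], [0.9602, 0.2793, 0.0], [0.0, -0.0001, -1.0]] [-0.4035615  -0.39716443 -3.23656013]
```

View pics/w4.png

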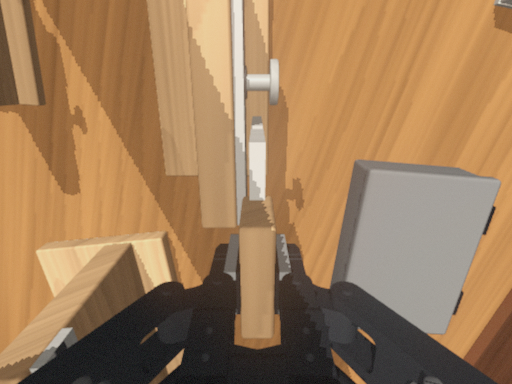

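The plate, cols 250–265, lies beside the track's front edge at col ~245. The pin is at (258,82), with its head from col 270.

Run:
```python
from h import *
c=dict(np.load('w4.npz'));g=cv2.cvtColor(c['color'],cv2.COLOR_RGB2GRAY).astype(int)
for r in (30,50,66,82,95,105,150,): print(r,g[r,236:284].tolist())
print(g[65:100,258].tolist());print(g[55:112,274].tolist())
K=c['camera_matrix'];H=c['hand_eye']
def tp(u,v,zt):
    r=H[:3,:3]@np.array([(u-K[0,2])/K[0,0],(v-K[1,2])/K[1,1],1]); o=H[:3,3]*1000
    return (o+r*(zt-o[2])/r[2]).round(1)
for u,v in((250,150),(265,150)): print('plate',tp(u,v,18.8))
for u,v in((246,30),(246,50),(246,105)): print('track',tp(u,v,196.2-134))
for u,v in((258,74),(258,91)):print('pin',tp(u,v,196.2-124))
for u,v in((270,66),(270,95),(270,59),(270,105)):print('head',tp(u,v,196.2-132))
```

```text
30 [230, 229, 230, 229, 230, 230, 202, 112, 131, 155, 158, 160, 158, 161, 160, 161, 162, 164, 164, 161, 158, 161, 158, 160, 160, 181, 200, 198, 198, 200, 196, 183, 148, 118, 125, 125, 141, 155, 154, 154, 151, 150, 151, 151, 151, 152, 154, 155]
50 [227, 228, 227, 228, 228, 228, 207, 147, 116, 138, 157, 159, 159, 162, 163, 160, 159, 162, 162, 164, 161, 158, 157, 158, 158, 160, 157, 157, 155, 179, 196, 181, 146, 117, 124, 122, 134, 150, 148, 152, 152, 154, 153, 154, 151, 149, 148, 149]
66 [227, 227, 226, 226, 227, 228, 218, 177, 104, 100, 131, 155, 157, 162, 161, 159, 160, 161, 162, 163, 159, 158, 158, 158, 158, 160, 157, 155, 155, 159, 156, 144, 132, 128, 177, 214, 220, 219, 218, 219, 219, 215, 192, 152, 150, 154, 153, 154]
82 [225, 225, 226, 226, 225, 226, 226, 199, 122, 115, 139, 169, 170, 193, 214, 215, 213, 213, 214, 213, 212, 213, 213, 213, 212, 212, 214, 212, 212, 212, 213, 213, 213, 199, 179, 196, 209, 210, 212, 212, 211, 207, 188, 155, 156, 157, 160, 159]
95 [225, 224, 224, 225, 224, 224, 223, 198, 119, 94, 97, 129, 153, 155, 160, 160, 159, 160, 161, 160, 159, 153, 154, 155, 15
[... 620 characters left out ...]
57, 157, 156, 156, 156, 155, 160, 190, 210, 215, 222, 230, 234, 231, 224, 213, 206, 195, 185, 173, 158, 140, 126, 125, 144, 154, 156, 155, 154, 154, 154, 153, 154]
[153, 154, 154, 164, 188, 204, 205, 208, 214, 216, 218, 218, 217, 219, 220, 221, 222, 224, 224, 225, 224, 223, 222, 220, 219, 215, 213, 212, 207, 204, 202, 198, 193, 191, 187, 184, 178, 173, 168, 161, 157, 152, 146, 142, 138, 131, 127, 120, 114, 110, 120, 125, 127, 126, 128, 127, 127]
plate [55.  -3.7 18.8]
plate [55.   3.6 18.8]
track [113.8  -6.3  62.2]
track [103.7  -6.4  62.2]
track [73.4 -6.8 62.2]
pin [91.2  0.5 72.2]
pin [81.2  0.5 72.2]
head [95.3  7.5 64.2]
head [79.1  7.7 64.2]
head [99.1  7.4 64.2]
head [73.3  7.7 64.2]
```

Call:
play_rows:
  xyz:
    - [4,0,0]
    - [8,0,0]
    - [12,0,0]
    - [16,0,0]
    - [20,0,0]
    - [24,0,0]
    - [28,0,0]
    - [32,0,0]
    - [36,0,0]
    - [40,0,0]
  rot:
    - [0,0,0]
    - [0,0,0]
    - [0,0,0]
    - [0,0,0]
    - [0,0,0]
    - [0,0,0]
    - [0,0,0]
    - [0,0,0]
    - [0,0,0]
    - [0,0,0]
  grip: [0,0,0,0,0,0,0,0,0,0]

```text
time_s: 11.65
eef_pos: [0.5724, -0.2635, 0.1963]
eef_rot: [-0.0, 0.6, 0.8, 0.0]
wrist_force: [-0.1, 0.4, -3.4]
opening: 0.172
grasp_force: 58.8
```

Call:
play_rows:
  xyz:
    - [4,0,0]
    - [8,0,0]
    - [12,0,0]
    - [16,0,0]
    - [20,0,0]
    - [24,0,0]
    - [28,0,0]
    - [32,0,0]
    - [36,0,0]
    - [40,0,0]
  rot:
    - [0,0,0]
    - [0,0,0]
    - [0,0,0]
    - [0,0,0]
    - [0,0,0]
    - [0,0,0]
    - [0,0,0]
    - [0,0,0]
    - [0,0,0]
    - [0,0,0]
  grip: [0,0,0,0,0,0,0,0,0,0]

```text
time_s: 12.9
eef_pos: [0.5613, -0.225, 0.1963]
eef_rot: [-0.0, 0.6, 0.8, -0.0]
wrist_force: [0.1, -0.9, -3.4]
opening: 0.173
grasp_force: 58.8
```

Run:
```python
from h import *
for i in range(3):
    o=readout.get_obs(); print((o['eef_pos']*1000).round(1),(tool()[:3,:3].T@o['wrist_force']).round(2))
    c=cam('wrist')
np.savez('w5.npz',**c)
im=c['color'][:,:,::-1]; cv2.imwrite('pics/w5.png',cv2.resize(im[60:240,180:340],(640,600)))
# predicted pin slide from start pose
T=tool(); print('travel', T[:3,:3].T@(T[:3,3]-np.array([.5837,-.3022,.1962]))*1000)
```

```text
[ 561.3 -225.   196.3] [-0.94 -0.14  3.36]
[ 561.1 -224.5  196.3] [0.66 1.21 3.38]
[ 561.2 -224.8  196.3] [ 0.15 -1.04  4.02]
travel [ 8.02882185e+01  6.65910107e-02 -1.26634778e-01]
```

View pics/w5.png

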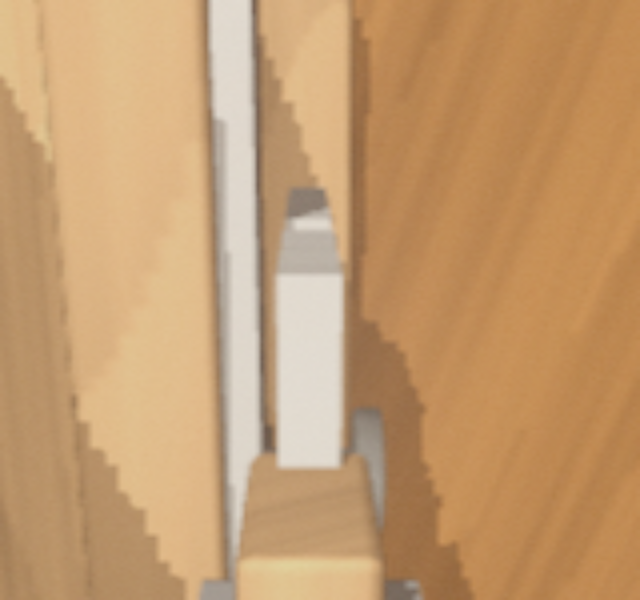

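The plate is now between the track and the head (head at (370,455) in the crop), with clearance on both sides. Next I feel for the channel's closed end.

Call:
play_rows:
  xyz:
    - [0.6,0,0]
    - [1.2,0,0]
    - [1.8,0,0]
    - [2.4,0,0]
    - [3,0,0]
    - [3.6,0,0]
    - [4.2,0,0]
    - [4.8,0,0]
    - [5.4,0,0]
    - [6,0,0]
  rot:
    - [0,0,0]
    - [0,0,0]
    - [0,0,0]
    - [0,0,0]
    - [0,0,0]
    - [0,0,0]
    - [0,0,0]
    - [0,0,0]
    - [0,0,0]
    - [0,0,0]
  grip: [0,0,0,0,0,0,0,0,0,0]

```text
time_s: 14.3
eef_pos: [0.5596, -0.2195, 0.1963]
eef_rot: [0.0, 0.6, 0.8, -0.0]
wrist_force: [-0.0, -0.2, -3.0]
opening: 0.178
grasp_force: 58.9
```

Call:
play_rows:
  xyz:
    - [0.1,0,0]
    - [0.2,0,0]
    - [0.3,0,0]
    - [0.4,0,0]
    - [0.5,0,0]
    - [0.6,0,0]
    - [0.7,0,0]
    - [0.8,0,0]
    - [0.9,0,0]
    - [1,0,0]
  rot:
    - [0,0,0]
    - [0,0,0]
    - [0,0,0]
    - [0,0,0]
    - [0,0,0]
    - [0,0,0]
    - [0,0,0]
    - [0,0,0]
    - [0,0,0]
    - [0,0,0]
  grip: [0,0,0,0,0,0,0,0,0,0]

```text
time_s: 15.55
eef_pos: [0.5594, -0.2186, 0.1963]
eef_rot: [0.0, 0.6, 0.8, 0.0]
wrist_force: [0.3, 0.7, -3.1]
opening: 0.181
grasp_force: 58.9
```

Call:
play_rows:
  xyz:
    - [0.1,0,0]
    - [0.2,0,0]
    - [0.3,0,0]
    - [0.4,0,0]
    - [0.5,0,0]
    - [0.6,0,0]
    - [0.7,0,0]
    - [0.8,0,0]
    - [0.8,0,0]
    - [0.8,0,0]
  rot:
    - [0,0,0]
    - [0,0,0]
    - [0,0,0]
    - [0,0,0]
    - [0,0,0]
    - [0,0,0]
    - [0,0,0]
    - [0,0,0]
    - [0,0,0]
    - [0,0,0]
  grip: [0,0,0,0,0,0,0,0,0,0]

```text
time_s: 16.8
eef_pos: [0.5592, -0.2178, 0.1963]
eef_rot: [0.0, 0.6, 0.8, 0.0]
wrist_force: [-0.7, 0.3, -3.0]
opening: 0.177
grasp_force: 58.9
```

```bash
cat > f.py <<'E'
from h import *
F=[];p=[]
for i in range(6):
    o=readout.get_obs(); T=tool(); F.append(T[:3,:3].T@o['wrist_force']); p.append(T[:3,:3].T@(T[:3,3]-np.array([.5837,-.3022,.1962]))*1000); vision.camera('wrist')
print('F tool',np.mean(F,0).round(2),'travel',np.mean(p,0).round(2))
E
python3 f.py
```

```text
F tool [ 0.23 -0.29  2.86] travel [ 8.787e+01 -2.000e-02 -8.000e-02]
```

Call:
play_rows:
  xyz:
    - [0.1,0,0]
    - [0.2,0,0]
    - [0.3,0,0]
    - [0.4,0,0]
    - [0.4,0,0]
    - [0.5,0,0]
    - [0.5,0,0]
    - [0.6,0,0]
    - [0.6,0,0]
    - [0.6,0,0]
  rot:
    - [0,0,0]
    - [0,0,0]
    - [0,0,0]
    - [0,0,0]
    - [0,0,0]
    - [0,0,0]
    - [0,0,0]
    - [0,0,0]
    - [0,0,0]
    - [0,0,0]
  grip: [0,0,0,0,0,0,0,0,0,0]

```text
time_s: 18.35
eef_pos: [0.559, -0.2173, 0.1963]
eef_rot: [0.0, 0.6, 0.8, 0.0]
wrist_force: [-0.2, -0.8, -3.2]
opening: 0.177
grasp_force: 58.9
```

```bash
python3 f.py
```

```text
F tool [ 0.24 -0.07  3.13] travel [ 8.846e+01 -1.000e-02 -9.000e-02]
```

Call:
play_rows:
  xyz:
    - [0.1,0,0]
    - [0.2,0,0]
    - [0.3,0,0]
    - [0.4,0,0]
    - [0.4,0,0]
    - [0.5,0,0]
    - [0.5,0,0]
    - [0.6,0,0]
    - [0.6,0,0]
    - [0.6,0,0]
  rot:
    - [0,0,0]
    - [0,0,0]
    - [0,0,0]
    - [0,0,0]
    - [0,0,0]
    - [0,0,0]
    - [0,0,0]
    - [0,0,0]
    - [0,0,0]
    - [0,0,0]
  grip: [0,0,0,0,0,0,0,0,0,0]

```text
time_s: 19.9
eef_pos: [0.5588, -0.2166, 0.1963]
eef_rot: [0.0, 0.6, 0.8, -0.0]
wrist_force: [0.0, -0.6, -2.7]
opening: 0.179
grasp_force: 58.9
```

```bash
python3 f.py
```

```text
F tool [-0.11 -0.2   2.31] travel [89.08 -0.   -0.1 ]
```

Call:
play_rows:
  xyz:
    - [0.1,0,0]
    - [0.1,0,0]
    - [0.2,0,0]
    - [0.2,0,0]
    - [0.3,0,0]
    - [0.3,0,0]
    - [0.4,0,0]
    - [0.4,0,0]
    - [0.5,0,0]
    - [0.5,0,0]
  rot:
    - [0,0,0]
    - [0,0,0]
    - [0,0,0]
    - [0,0,0]
    - [0,0,0]
    - [0,0,0]
    - [0,0,0]
    - [0,0,0]
    - [0,0,0]
    - [0,0,0]
  grip: [0,0,0,0,0,0,0,0,0,0]

```text
time_s: 21.45
eef_pos: [0.5587, -0.2162, 0.1963]
eef_rot: [0.0, 0.6, 0.8, 0.0]
wrist_force: [-0.1, 0.5, -2.4]
opening: 0.173
grasp_force: 58.9
```

```bash
python3 f.py
```

```text
F tool [-0.03 -0.1   3.34] travel [ 8.958e+01 -1.000e-02 -9.000e-02]
```

Call:
play_rows:
  xyz:
    - [0.1,0,0]
    - [0.1,0,0]
    - [0.2,0,0]
    - [0.2,0,0]
    - [0.3,0,0]
    - [0.3,0,0]
    - [0.4,0,0]
    - [0.4,0,0]
    - [0.5,0,0]
    - [0.5,0,0]
  rot:
    - [0,0,0]
    - [0,0,0]
    - [0,0,0]
    - [0,0,0]
    - [0,0,0]
    - [0,0,0]
    - [0,0,0]
    - [0,0,0]
    - [0,0,0]
    - [0,0,0]
  grip: [0,0,0,0,0,0,0,0,0,0]

```text
time_s: 23.0
eef_pos: [0.5586, -0.2158, 0.1963]
eef_rot: [0.0, 0.6, 0.8, -0.0]
wrist_force: [1.1, -0.8, -3.6]
opening: 0.176
grasp_force: 58.9
```

```bash
python3 f.py
python3 - <<'E'
from h import *
c=dict(np.load('w4.npz'));g=cv2.cvtColor(c['color'],cv2.COLOR_RGB2GRAY).astype(int)
print(g[112:152,257].tolist())
K=c['camera_matrix'];H=c['hand_eye']
def tp(u,v,zt):
    r=H[:3,:3]@np.array([(u-K[0,2])/K[0,0],(v-K[1,2])/K[1,1],1]); o=H[:3,3]*1000
    return (o+r*(zt-o[2])/r[2]).round(1)
for v in (136,138,140,142): print(v,tp(257,v,18.8))
E
```

```text
F tool [-1.53  0.2   3.3 ] travel [ 8.996e+01 -1.000e-02 -1.300e-01]
[155, 156, 154, 150, 138, 132, 131, 130, 131, 131, 131, 130, 168, 205, 222, 228, 217, 198, 187, 188, 189, 188, 187, 188, 189, 189, 187, 186, 183, 185, 212, 228, 226, 227, 227, 228, 226, 226, 227, 228]
136 [61.8 -0.3 18.8]
138 [60.8 -0.3 18.8]
140 [59.9 -0.3 18.8]
142 [58.9 -0.3 18.8]
```

Call:
play_rows:
  xyz:
    - [0.1,0,0]
    - [0.1,0,0]
    - [0.2,0,0]
    - [0.2,0,0]
    - [0.3,0,0]
    - [0.3,0,0]
    - [0.3,0,0]
    - [0.3,0,0]
    - [0.3,0,0]
    - [0.3,0,0]
  rot:
    - [0,0,0]
    - [0,0,0]
    - [0,0,0]
    - [0,0,0]
    - [0,0,0]
    - [0,0,0]
    - [0,0,0]
    - [0,0,0]
    - [0,0,0]
    - [0,0,0]
  grip: [0,0,0,0,0,0,0,0,0,0]

```text
time_s: 24.55
eef_pos: [0.5585, -0.2155, 0.1963]
eef_rot: [0.0, 0.6, 0.8, -0.0]
wrist_force: [1.3, -4.1, -4.5]
opening: 0.178
grasp_force: 58.7
```

```bash
python3 f.py
```

```text
F tool [-4.16  0.08  4.27] travel [ 9.027e+01 -1.000e-02 -1.500e-01]
```

Call:
play_rows:
  xyz:
    - [-1,0,0]
    - [-2.5,0,0]
    - [-2.5,0,1]
    - [-2.5,0,3]
    - [-2.5,0,5]
    - [-2.5,0,7]
    - [-2.5,0,9]
    - [-2.5,0,11]
    - [-2.5,0,13]
    - [-2.5,0,14.5]
  rot:
    - [0,0,0]
    - [0,0,0]
    - [0,0,0]
    - [0,0,0]
    - [0,0,0]
    - [0,0,0]
    - [0,0,0]
    - [0,0,0]
    - [0,0,0]
    - [0,0,0]
  grip: [0,0,0,0,0,0,0,0,0,0]

```text
time_s: 26.1
eef_pos: [0.5591, -0.2178, 0.1816]
eef_rot: [-0.0, 0.6, 0.8, 0.0]
wrist_force: [0.1, 0.6, -2.5]
opening: 0.176
grasp_force: 58.8
```

```bash
python3 f.py
```

```text
F tool [0.23 0.15 2.86] travel [ 8.791e+01 -4.000e-02  1.455e+01]
```

Call:
play_rows:
  xyz:
    - [0,0,0.2]
    - [0,0,0.4]
    - [0,0,0.6]
    - [0,0,0.8]
    - [0,0,1]
    - [0,0,1.2]
    - [0,0,1.4]
    - [0,0,1.6]
    - [0,0,1.8]
    - [0,0,1.8]
  rot:
    - [0,0,0]
    - [0,0,0]
    - [0,0,0]
    - [0,0,0]
    - [0,0,0]
    - [0,0,0]
    - [0,0,0]
    - [0,0,0]
    - [0,0,0]
    - [0,0,0]
  grip: [0,0,0,0,0,0,0,0,0,0]

```text
time_s: 27.65
eef_pos: [0.5591, -0.2178, 0.18]
eef_rot: [-0.0, 0.6, 0.8, 0.0]
wrist_force: [0.3, 0.7, -3.1]
opening: 0.18
grasp_force: 58.8
```

```bash
python3 f.py
```

```text
F tool [0.17 0.12 2.93] travel [87.88 -0.   16.2 ]
```

Call:
play_rows:
  xyz:
    - [0,0,0.1]
    - [0,0,0.2]
    - [0,0,0.3]
    - [0,0,0.4]
    - [0,0,0.5]
    - [0,0,0.6]
    - [0,0,0.7]
    - [0,0,0.8]
    - [0,0,0.8]
    - [0,0,0.8]
  rot:
    - [0,0,0]
    - [0,0,0]
    - [0,0,0]
    - [0,0,0]
    - [0,0,0]
    - [0,0,0]
    - [0,0,0]
    - [0,0,0]
    - [0,0,0]
    - [0,0,0]
  grip: [0,0,0,0,0,0,0,0,0,0]

```text
time_s: 29.2
eef_pos: [0.5591, -0.2178, 0.1792]
eef_rot: [-0.0, 0.6, 0.8, -0.0]
wrist_force: [0.2, -0.4, -2.5]
opening: 0.175
grasp_force: 58.8
```

```bash
python3 f.py
```

```text
F tool [-0.09 -0.4   2.77] travel [87.88 -0.   17.  ]
```

Call:
play_rows:
  xyz:
    - [0,0,0.1]
    - [0,0,0.1]
    - [0,0,0.2]
    - [0,0,0.2]
    - [0,0,0.3]
    - [0,0,0.3]
    - [0,0,0.4]
    - [0,0,0.4]
    - [0,0,0.4]
    - [0,0,0.4]
  rot:
    - [0,0,0]
    - [0,0,0]
    - [0,0,0]
    - [0,0,0]
    - [0,0,0]
    - [0,0,0]
    - [0,0,0]
    - [0,0,0]
    - [0,0,0]
    - [0,0,0]
  grip: [0,0,0,0,0,0,0,0,0,0]

```text
time_s: 30.75
eef_pos: [0.5591, -0.2178, 0.1788]
eef_rot: [-0.0, 0.6, 0.8, -0.0]
wrist_force: [-0.1, 0.1, -3.3]
opening: 0.18
grasp_force: 58.8
```

```bash
python3 f.py
```

```text
F tool [-0.04 -0.03  3.04] travel [ 8.788e+01 -1.000e-02  1.742e+01]
```

Call:
play_rows:
  xyz:
    - [0,0,0.1]
    - [0,0,0.1]
    - [0,0,0.2]
    - [0,0,0.2]
    - [0,0,0.3]
    - [0,0,0.3]
    - [0,0,0.4]
    - [0,0,0.4]
    - [0,0,0.4]
    - [0,0,0.4]
  rot:
    - [0,0,0]
    - [0,0,0]
    - [0,0,0]
    - [0,0,0]
    - [0,0,0]
    - [0,0,0]
    - [0,0,0]
    - [0,0,0]
    - [0,0,0]
    - [0,0,0]
  grip: [0,0,0,0,0,0,0,0,0,0]

```text
time_s: 32.3
eef_pos: [0.5592, -0.2179, 0.1785]
eef_rot: [0.0, 0.6, 0.8, 0.0]
wrist_force: [-0.4, -0.4, -0.5]
opening: 0.178
grasp_force: 58.9
```

```bash
python3 f.py
```

```text
F tool [ 0.06 -0.23  1.15] travel [8.785e+01 1.000e-02 1.773e+01]
```

Call:
play_rows:
  xyz:
    - [0,0,0.1]
    - [0,0,0.2]
    - [0,0,0.2]
    - [0,0,0.2]
    - [0,0,0.2]
    - [0,0,0.2]
    - [0,0,0.2]
    - [0,0,0.2]
    - [0,0,0.2]
    - [0,0,0.2]
  rot:
    - [0,0,0]
    - [0,0,0]
    - [0,0,0]
    - [0,0,0]
    - [0,0,0]
    - [0,0,0]
    - [0,0,0]
    - [0,0,0]
    - [0,0,0]
    - [0,0,0]
  grip: [0,0,0,0.15,0.18,0.2,0.22,0.25,0.28,0.3]

```text
time_s: 33.85
eef_pos: [0.5592, -0.2178, 0.1782]
eef_rot: [0.0, 0.6, 0.8, 0.0]
wrist_force: [0.3, -0.7, -0.2]
opening: 0.302
grasp_force: 0.0
```

```bash
python3 f.py
```

```text
F tool [-0.14 -0.06  0.02] travel [87.87 -0.   18.01]
```

Released, and the force reads zero. I open further, retreat straight up, then look.

Call:
play_rows:
  xyz:
    - [0,0,0]
    - [0,0,0]
    - [0,0,0]
    - [0,0,-3]
    - [0,0,-10]
    - [0,0,-20]
    - [0,0,-35]
    - [0,0,-55]
    - [0,0,-80]
    - [0,0,-100]
  rot:
    - [0,0,0]
    - [0,0,0]
    - [0,0,0]
    - [0,0,0]
    - [0,0,0]
    - [0,0,0]
    - [0,0,0]
    - [0,0,0]
    - [0,0,0]
    - [0,0,0]
  grip: [0.4,0.5,0.6,0.6,0.6,0.6,0.6,0.6,0.6,0.6]

```text
time_s: 35.4
eef_pos: [0.5595, -0.218, 0.2806]
eef_rot: [0.001, 0.6, 0.8, 0.0]
wrist_force: [0.2, 0.6, -0.4]
opening: 0.601
grasp_force: 0.0
```

Run:
```python
from h import *
for k in range(2):
    c=cam('scene'); P=cloud(c)
    rect(P,.183,.2,.48,.68,-.34,-.1,'grip top')
    rect(P,.155,.165,.48,.68,-.34,-.1,'plate top')
    rect(P,.025,.05,.56,.68,-.34,-.1,'plate bottom')
cv2.imwrite('pics/s9.png',cv2.resize(c['color'][130:230,170:290,::-1],(720,600)))
```

```text
grip top 122 mean [ 0.5611 -0.2194  0.1914] z [0.1845 0.1922 0.1951] rect [ 560.1 -220.7] [18.8 59.9] 15.0
plate top 84 mean [ 0.5606 -0.2124  0.1607] z [0.1563 0.1605 0.1643] rect [ 561.8 -219.5] [ 17.3 118.7] 18.5
plate bottom 74 mean [ 0.5683 -0.2609  0.0389] z [0.0272 0.0386 0.0489] rect [ 569.7 -262.8] [ 14.1 100. ] 2.8
grip top 121 mean [ 0.5612 -0.2196  0.1915] z [0.1847 0.1921 0.1953] rect [ 559.8 -221.1] [18.3 59.3] 15.5
plate top 82 mean [ 0.5608 -0.2137  0.1602] z [0.1556 0.1603 0.1648] rect [ 560.9 -219.2] [ 16.8 120.6] 18.0
plate bottom 72 mean [ 0.5687 -0.2613  0.0387] z [0.0272 0.0387 0.0483] rect [ 569.7 -261.4] [ 14.7 102.3] 2.9
```

View pics/s9.png

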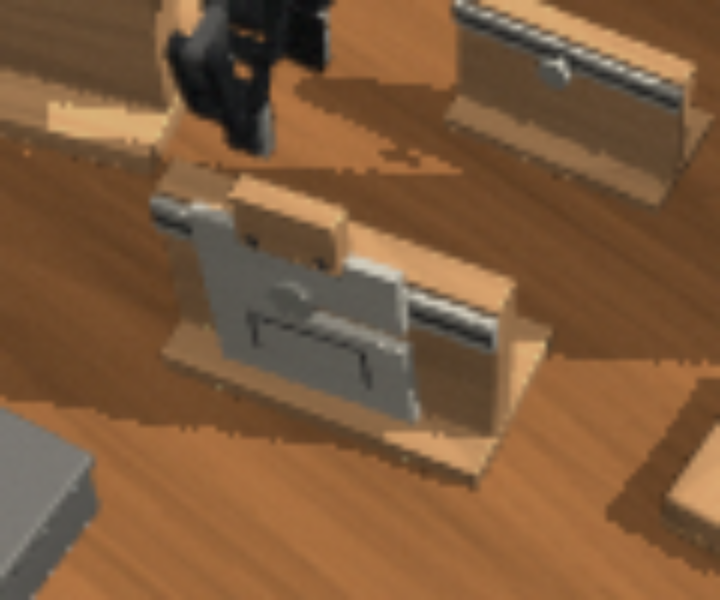

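The template hangs upright on the pin, with the head at (290,298) in the notch and the grip top at 192 mm as expected. The gripper is clear.

```bash
python3 -c "
from bench import ctrl
print(ctrl.hand_in())"
```

```text
the job is handed in; nothing more can be done
None
```

I lifted the template from its block and hung it on the middle-sized rack's pin. It looked upright with the pin home in the notch and the gripper clear, and I handed the job in at about 36 s; no verdict was returned.

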